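# Change over the keepsake cases on the gift-shop counter

## Robot

A 7-joint arm with a two-finger parallel gripper is mounted at the origin on the work surface. World frame = base frame: x ahead of the robot, y to its left, z up, the work surface at z = 0. Lengths are in m, angles in rad, forces in N, time in s.
With the tool pointing down it reaches from about 0.425 to 0.95 m from the base axis. Payload 4.7 kg.
Tool frame: the origin (TCP) lies midway between the tips of the shut fingers; the grasp point (between the pads) lies 19 mm behind it (bot.grip_point_offset is the z of the grasp point in the tool frame, in m); z points along the fingers, y is the line along which they close (so a half turn about z gives the same grasp; the last joint's range is limited). The gripper opens to 85 mm and grips with 20 to 120 N. Pads are 22 mm wide; open, the fingers measure 114 mm over their backs; the gripper's body (76 mm by 85 mm) begins 54 mm behind the grasp point. The pads swing forward as they close: fully open they stand 13 mm farther back than shut.
Start: joints at [-1.314, 0.469, -0.049, 1.532, 0.024, 1.141, -0.082], TCP at [0.19, 0.648, 0.231] pointing down, gripper open.
Joint ranges: [-2.59, 2.59], [-0.33, 1.99], [-1.39, 1.29], [0.1, 2.45], [-1.04, 4.18], [0.21, 1.99], [-2.66, 2.66]. Speed limits (rad/s): [2.57, 2.57, 3.14, 3.14, 3.14, 3.14, 3.14].

## Interface

Orientations are given as a rotation vector (axis times angle).
In Python, from workcell import bot gives the robot as it stands.
- The arm moves only by the tool carry_out, never from a script. Its argument "motion" is a list of rows, each an object of numbers: "tx", "ty", "tz": the shift along the tool's x, y, z in cm; "ax", "ay", "az": the turn, a rotation vector about the tool's x, y, z in degrees. A call has 1 to 20 rows; each row is the pose to reach, as a shift and turn from the pose commanded when the call began, along the tool's axes at that moment; what a row does not reach only later rows make up. A row lasts 1/10 s, in which the tool goes at most 50 mm and 8.59 degrees, less where a joint would pass 70% of its speed; a pose out of reach is approached as far as the arm can. A call with a gripper value outside its range is refused whole. "claw" is the finger opening in cm, from 0 to 8.54, set as the call begins (left out, the last holds). The fingers move at their own pace and stop on an object; "newtons" is the grip in N (left out, the last holds). Time passes only in rows, so rows that repeat a pose let the fingers close. It gives the time, the measured TCP pose, the force, the opening and the grip force at its end, in the units of the state.
- bot.get_state(): the state, without advancing time (a new reading comes with each control period).
- bot.grab_frame(name): name is "scene" or "top"; returns a dict with "color" (420x560x3 uint8, red, green, blue), "K" (3x3 intrinsics, pixels), "world_to_cam" (4x4, takes a point from world to camera coordinates). Camera axes: x right, y down, z forward; pixel columns grow to the right and rows downward; lengths in m; the calibration is good to about 2 mm. A picture is of the moment at which its call begins. There is no depth.
- bot.close_job(): hands the job in; it is judged then, once.
Trained networks look in the newest picture that a camera, given by its name, has taken for a name from the list of things; names that differ only in an ending like _2 or _b are one class to them, and where a whole thing is asked for, a point or a joint stands for the part that bears it (a point fixed in the world has none). Each returns a list of dicts, best first, with "score" (0 to 1); they miss things now and then, are a little off and sometimes report something else, mostly with a low value. They report only what shows in the picture. A call takes as long as a camera call.
- bot.find_in(camera, target): "location" ([x, y, z] in m, in world coordinates, good to about 4 mm: the middle of the surface that is visible of it).
- bot.place_of(camera, target): "location" ([x, y, z] in m, in world coordinates, good to about 4 mm: a listed point, or the origin of a listed thing).
The state is a dict: "clock": time; "q": joint angles; "joint_velocities": joint speeds; "effort": joint torques, N m; "ee_pos": TCP position; "tool_rot": TCP orientation; "ft_force": force on the tool from outside, world axes, zero at the start; "wrist_torque": the same for the moment, N m; "opening": finger opening in m; "gripper_force": force on a finger pad.
Only numpy, scipy, OpenCV 4.12 (cv2) and the standard library are available. Lean on these libraries where they do the work, as an engineer would, in place of code of your own. Each camera call takes 0.05 s, during which the arm holds its last target. There are 200 camera calls.

## Task

Today the blue keepsake case is the one on show instead of the red one. Push the blue case's door in so that it springs ajar and leave it ajar, and push the red case's door, which now stands ajar, down until it latches and stays shut. Leave the grey case's door shut and do not push the flower vase aside or knock it over.

Things in the scene. Friction and masses are not known exactly. Their poses are not given: they have to be found in the camera images.
- red_door: Red door, ajar at start: lid of a 150x110x60 mm case lying on its back, fixed, hinge on the robot's side, yaw within 0.3 rad. Door 136x96x6 mm between 6 mm walls. Origin: on its top face at the brass disc (16 mm wide), the place to press, mid-width, 28 mm from the free edge. x: hinge to free edge; z: out of the top face. Hinge axis along y, 108 mm behind the origin and 3 mm below it.
- blue_door: Blue door, latched at start; same size, axes and touch latch as the red. Latched: top face level, flush with the rim, origin 60 mm above the counter. Ajar: leans open 0.35 rad, origin 37 mm higher. Press the disc 7 mm below flush, under 0.15 m/s, and let go: a latched door springs ajar, an ajar one stays latched (acts from about 4 mm on, less does nothing; hard stop at 9 mm). Spring: 4 to 6 N.
- grey_door: Grey door, latched shut at the start and to stay so; same case, size, axes and touch latch as the red and blue ones. The three cases stand side by side in any order, 0.17 m or more from centre to centre.
- vase: Green glass bottle with pink flowers, loose, 57 mm wide, 110 mm high (180 mm with the flowers), standing on the counter beyond the cases, among a candle box, a booklet and a palette. Origin at the centre of its underside, z up.

How it is judged:
At the end, for the whole second after the job is handed in: The red door is latched level (within 0.04 rad), the blue door stands ajar (leaning open by more than 0.25 rad), the grey door is still shut (within 0.04 rad of level), and the red and blue doors are at rest (angle between each of red_door, grey_door's own z axis and vertical below 0.04 rad and angle between blue_door's own z axis and vertical above 0.25 rad and linear speed of each of red_door, blue_door below 0.02 m/s); the robot touches nothing.
It fails at once if the grey case's door is opened (angle between grey_door's own z axis and vertical above 0.15 rad).
It fails at once if the flower vase is shifted by more than 30 mm or tipped by more than 0.35 rad (distance of vase from where it was at the start of the episode above 0.03 m or angle between vase's own z axis and vertical above 0.35 rad).
It also fails if it takes over 38 s, if anything falls off the work surface, if the arm or the gripper's body presses on something with over 40 N, if the wrist force passes 120 N, or if a joint passes its speed limit or range.

## Working session

There is one attempt and no reset: what is moved stays moved. The work goes in short steps, Python scripts to look and compute and a tool call to move; the robot and the scene stay as the last step left them, time stands still between calls to the robot, and variables do not carry over. Pictures are saved under pics/ and viewed, at most 10 in all, crops included, and the job is handed in when it is done.

Besides the shell and the picture viewer there is one more tool, called after "Emit:" as name([rows], argument=value, ...), one row to a line, values as JSON. carry_out: Moves the arm, as the interface text tells. Its arguments: {"type":"object","properties":{"motion":{"type":"array","items":{"type":"object","properties":{"tx":{"type":"number"},"ty":{"type":"number"},"tz":{"type":"number"},"ax":{"type":"number"},"ay":{"type":"number"},"az":{"type":"number"}}}},"claw":{"type":"number"},"newtons":{"type":"number"}},"required":["motion"]}

```bash
mkdir -p pics
python3 - <<'E'
from workcell import bot
import cv2,numpy as np
for c in ("top","scene"):
    f=bot.grab_frame(c); cv2.imwrite(f"pics/{c}1.png",f["color"][:,:,::-1])
    for t in ("red_door","blue_door","grey_door","vase"):
        print(c,t,[(np.round(d["location"],3),round(d["score"],2)) for d in bot.place_of(c,t)[:3]])
s=bot.get_state();print(s["clock"],s["ee_pos"],s["tool_rot"],s["opening"],s["ft_force"])
E
```

```text
top red_door [(array([ 0.519, -0.278,  0.098]), 0.73)]
top blue_door [(array([0.576, 0.218, 0.06 ]), 0.97)]
top grey_door [(array([0.539, 0.03 , 0.061]), 0.68)]
top vase [(array([ 0.738,  0.094, -0.006]), 0.67)]
scene red_door [(array([ 0.523, -0.281,  0.102]), 0.88), (array([ 0.738,  0.097, -0.001]), 0.52)]
scene blue_door [(array([0.58 , 0.215, 0.062]), 0.87)]
scene grey_door [(array([0.538, 0.034, 0.06 ]), 0.63)]
scene vase [(array([0.738, 0.095, 0.   ]), 0.98)]
0.5 [0.19028112 0.6476227  0.23129   ] [-4.47456213e-01 -3.10954882e+00 -4.46710493e-05] 0.0855599945237544 [ 0.14651581 -0.67392381  0.27764559]
```

View pics/top1.png

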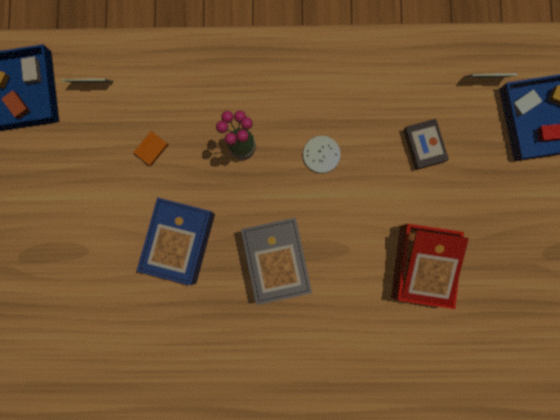

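View pics/scene1.png

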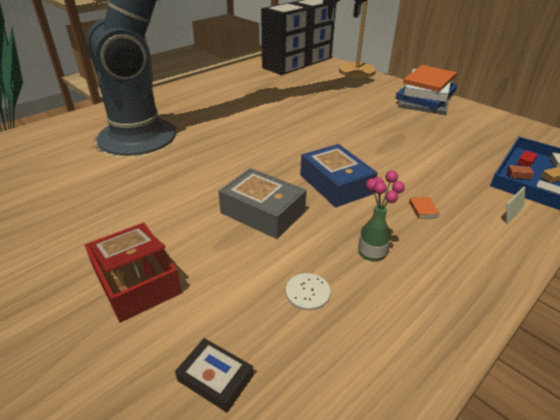

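```bash
cat > h.py <<'E'
from workcell import bot
import numpy as np
from scipy.spatial.transform import Rotation as R
def rel(p,s=None):
    s=s or bot.get_state()
    return np.round(R.from_rotvec(s["tool_rot"]).inv().apply(np.array(p)-s["ee_pos"])*100,2)
E
python3 - <<'E'
from h import *
s=bot.get_state();print(R.from_rotvec(s["tool_rot"]).as_matrix().round(3)); print(rel([.578,.217,.12]),rel([.52,.45,.2]))
# project
for c in("top","scene"):
    f=bot.grab_frame(c)
    for p in([.578,.2165,.06],[.521,-.28,.1],[.538,.032,.06],[.738,.095,0]):
        q=f["K"]@(f["world_to_cam"]@np.r_[p,1])[:3];print(c,p,(q[:2]/q[2]).round(0))
E
```

```text
[[-0.959  0.282 -0.   ]
 [ 0.282  0.959  0.   ]
 [ 0.     0.    -1.   ]]
[-49.34 -30.38  11.13] [-37.21  -9.66   3.13]
top [0.578, 0.2165, 0.06] [178. 221.]
top [0.521, -0.28, 0.1] [440. 248.]
top [0.538, 0.032, 0.06] [272. 240.]
top [0.738, 0.095, 0] [242. 147.]
scene [0.578, 0.2165, 0.06] [349. 171.]
scene [0.521, -0.28, 0.1] [131. 251.]
scene [0.538, 0.032, 0.06] [278. 196.]
scene [0.738, 0.095, 0] [371. 252.]
```

The network positions project onto the blue disc (top 178,221; scene 350,171) and the grey disc (top 272,240; scene 278,196). The red one matches in top (439,249). In scene the disc may be nearer (157,253) than the projected (131,251), so I'll zoom in.

Run:
```python
import cv2,numpy as np
a=cv2.imread("pics/scene1.png")[215:320,75:190];b=cv2.imread("pics/top1.png")[210:315,385:480]
cv2.imwrite("pics/crop1.png",np.hstack([cv2.resize(x,None,fx=3.5,fy=3.5,interpolation=cv2.INTER_CUBIC) for x in(a,b)]))
```

```text
(no output)
```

View pics/crop1.png

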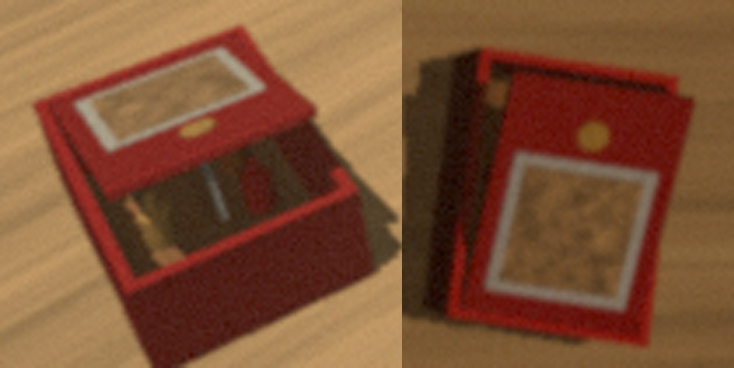

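The zoom shows the red disc at scene (131,252) and top (440,249), which agrees with the projection. I'll move above the blue disc with the fingers shut.

Emit:
carry_out([
  {"tx": -49.3,"ty": -30.4,"tz": 7},
  {"tx": -49.3,"ty": -30.4,"tz": 7},
  {"tx": -49.3,"ty": -30.4,"tz": 7},
  {"tx": -49.3,"ty": -30.4,"tz": 7},
  {"tx": -49.3,"ty": -30.4,"tz": 7},
  {"tx": -49.3,"ty": -30.4,"tz": 7},
  {"tx": -49.3,"ty": -30.4,"tz": 7},
  {"tx": -49.3,"ty": -30.4,"tz": 7},
  {"tx": -49.3,"ty": -30.4,"tz": 7},
  {"tx": -49.3,"ty": -30.4,"tz": 7},
  {"tx": -49.3,"ty": -30.4,"tz": 7},
  {"tx": -49.3,"ty": -30.4,"tz": 7},
  {"tx": -49.3,"ty": -30.4,"tz": 7},
  {"tx": -49.3,"ty": -30.4,"tz": 7},
  {"tx": -49.3,"ty": -30.4,"tz": 7},
  {"tx": -49.3,"ty": -30.4,"tz": 7},
], claw=0)

```text
$.motion[0]: bad value
```

Emit:
carry_out([
  {"tx": -49.3,"ty": -30.4,"tz": 7,"ax": 0,"ay": 0,"az": 0},
  {"tx": -49.3,"ty": -30.4,"tz": 7,"ax": 0,"ay": 0,"az": 0},
  {"tx": -49.3,"ty": -30.4,"tz": 7,"ax": 0,"ay": 0,"az": 0},
  {"tx": -49.3,"ty": -30.4,"tz": 7,"ax": 0,"ay": 0,"az": 0},
  {"tx": -49.3,"ty": -30.4,"tz": 7,"ax": 0,"ay": 0,"az": 0},
  {"tx": -49.3,"ty": -30.4,"tz": 7,"ax": 0,"ay": 0,"az": 0},
  {"tx": -49.3,"ty": -30.4,"tz": 7,"ax": 0,"ay": 0,"az": 0},
  {"tx": -49.3,"ty": -30.4,"tz": 7,"ax": 0,"ay": 0,"az": 0},
  {"tx": -49.3,"ty": -30.4,"tz": 7,"ax": 0,"ay": 0,"az": 0},
  {"tx": -49.3,"ty": -30.4,"tz": 7,"ax": 0,"ay": 0,"az": 0},
  {"tx": -49.3,"ty": -30.4,"tz": 7,"ax": 0,"ay": 0,"az": 0},
  {"tx": -49.3,"ty": -30.4,"tz": 7,"ax": 0,"ay": 0,"az": 0},
  {"tx": -49.3,"ty": -30.4,"tz": 7,"ax": 0,"ay": 0,"az": 0},
  {"tx": -49.3,"ty": -30.4,"tz": 7,"ax": 0,"ay": 0,"az": 0},
  {"tx": -49.3,"ty": -30.4,"tz": 7,"ax": 0,"ay": 0,"az": 0},
], claw=0)

```text
clock: 2.1
ee_pos: [0.5767, 0.2188, 0.1614]
tool_rot: [-0.444, -3.109, -0.002]
ft_force: [-0.8, 0.0, -0.4]
opening: -0.0003
gripper_force: 0.0
```

Emit:
carry_out([
  {"tx": 0,"ty": 0,"tz": 4,"ax": 0,"ay": 0,"az": 0},
  {"tx": 0,"ty": 0,"tz": 7,"ax": 0,"ay": 0,"az": 0},
  {"tx": 0,"ty": 0,"tz": 8.5,"ax": 0,"ay": 0,"az": 0},
  {"tx": 0,"ty": 0,"tz": 9.2,"ax": 0,"ay": 0,"az": 0},
  {"tx": 0,"ty": 0,"tz": 9.7,"ax": 0,"ay": 0,"az": 0},
  {"tx": 0,"ty": 0,"tz": 10.2,"ax": 0,"ay": 0,"az": 0},
  {"tx": 0,"ty": 0,"tz": 10.6,"ax": 0,"ay": 0,"az": 0},
  {"tx": 0,"ty": 0,"tz": 10.8,"ax": 0,"ay": 0,"az": 0},
  {"tx": 0,"ty": 0,"tz": 10.8,"ax": 0,"ay": 0,"az": 0},
  {"tx": 0,"ty": 0,"tz": 10.8,"ax": 0,"ay": 0,"az": 0},
])

```text
clock: 3.1
ee_pos: [0.5785, 0.2178, 0.0549]
tool_rot: [0.447, 3.108, 0.003]
ft_force: [-1.7, 1.1, 4.7]
opening: 0.0004
gripper_force: 2.6
```

Emit:
carry_out([
  {"tx": 0,"ty": 0,"tz": 0.2,"ax": 0,"ay": 0,"az": 0},
  {"tx": 0,"ty": 0,"tz": 0.2,"ax": 0,"ay": 0,"az": 0},
  {"tx": 0,"ty": 0,"tz": 0.2,"ax": 0,"ay": 0,"az": 0},
  {"tx": 0,"ty": 0,"tz": -1,"ax": 0,"ay": 0,"az": 0},
  {"tx": 0,"ty": 0,"tz": -2,"ax": 0,"ay": 0,"az": 0},
  {"tx": 0,"ty": 0,"tz": -3.5,"ax": 0,"ay": 0,"az": 0},
  {"tx": 0,"ty": 0,"tz": -6,"ax": 0,"ay": 0,"az": 0},
  {"tx": 0,"ty": 0,"tz": -10,"ax": 0,"ay": 0,"az": 0},
  {"tx": 0,"ty": 0,"tz": -15,"ax": 0,"ay": 0,"az": 0},
  {"tx": 0,"ty": 0,"tz": -15,"ax": 0,"ay": 0,"az": 0},
])

```text
clock: 4.1
ee_pos: [0.582, 0.2181, 0.212]
tool_rot: [0.447, 3.096, 0.012]
ft_force: [1.0, 0.0, 0.1]
opening: 0.0
gripper_force: 0.0
```

Run:
```python
from h import *
for c in("top","scene"):
    bot.grab_frame(c)
    for t in("blue_door","red_door","grey_door"): print(c,t,[(np.round(d["location"],3),round(d["score"],2)) for d in bot.place_of(c,t)[:2]])
s=bot.get_state();print(s["clock"],s["ee_pos"],s["ft_force"]);print(rel([.524,-.281,.15]))
```

```text
top blue_door [(array([0.568, 0.219, 0.096]), 0.91)]
top red_door [(array([ 0.516, -0.278,  0.098]), 0.87)]
top grey_door [(array([0.539, 0.03 , 0.061]), 0.59)]
scene blue_door [(array([0.57 , 0.217, 0.097]), 0.85)]
scene red_door [(array([ 0.52 , -0.278,  0.1  ]), 0.83)]
scene grey_door [(array([0.536, 0.033, 0.057]), 0.58)]
4.5 [0.57686324 0.21668037 0.20191329] [-0.08137937 -0.44602059 -0.76430371]
[ -8.97 -49.23   5.26]
```

Blue is ajar: its disc reads z 0.097. Next I'll go above the red door.

Emit:
carry_out([
  {"tx": -9,"ty": -49.1,"tz": 5,"ax": 0,"ay": 0,"az": 0},
  {"tx": -9,"ty": -49.1,"tz": 5,"ax": 0,"ay": 0,"az": 0},
  {"tx": -9,"ty": -49.1,"tz": 5,"ax": 0,"ay": 0,"az": 0},
  {"tx": -9,"ty": -49.1,"tz": 5,"ax": 0,"ay": 0,"az": 0},
  {"tx": -9,"ty": -49.1,"tz": 5,"ax": 0,"ay": 0,"az": 0},
  {"tx": -9,"ty": -49.1,"tz": 5,"ax": 0,"ay": 0,"az": 0},
  {"tx": -9,"ty": -49.1,"tz": 5,"ax": 0,"ay": 0,"az": 0},
  {"tx": -9,"ty": -49.1,"tz": 5,"ax": 0,"ay": 0,"az": 0},
  {"tx": -9,"ty": -49.1,"tz": 5,"ax": 0,"ay": 0,"az": 0},
  {"tx": -9,"ty": -49.1,"tz": 5,"ax": 0,"ay": 0,"az": 0},
  {"tx": -9,"ty": -49.1,"tz": 5,"ax": 0,"ay": 0,"az": 0},
  {"tx": -9,"ty": -49.1,"tz": 5,"ax": 0,"ay": 0,"az": 0},
  {"tx": -9,"ty": -49.1,"tz": 5,"ax": 0,"ay": 0,"az": 0},
  {"tx": -9,"ty": -49.1,"tz": 5,"ax": 0,"ay": 0,"az": 0},
])

```text
clock: 5.9
ee_pos: [0.5262, -0.2772, 0.1531]
tool_rot: [-0.442, -3.11, -0.002]
ft_force: [-0.1, -0.2, 0.7]
opening: -0.0001
gripper_force: 0.0
```

Emit:
carry_out([
  {"tx": 0,"ty": 0,"tz": 3,"ax": 0,"ay": 0,"az": 0},
  {"tx": 0,"ty": 0,"tz": 4.2,"ax": 0,"ay": 0,"az": 0},
  {"tx": 0,"ty": 0,"tz": 5,"ax": 0,"ay": 0,"az": 0},
  {"tx": 0,"ty": 0,"tz": 5.8,"ax": 0,"ay": 0,"az": 0},
  {"tx": 0,"ty": 0,"tz": 6.6,"ax": 0,"ay": 0,"az": 0},
  {"tx": 0,"ty": 0,"tz": 7.4,"ax": 0,"ay": 0,"az": 0},
  {"tx": 0,"ty": 0,"tz": 8.2,"ax": 0,"ay": 0,"az": 0},
  {"tx": 0,"ty": 0,"tz": 8.9,"ax": 0,"ay": 0,"az": 0},
  {"tx": 0,"ty": 0,"tz": 9.5,"ax": 0,"ay": 0,"az": 0},
  {"tx": 0,"ty": 0,"tz": 9.9,"ax": 0,"ay": 0,"az": 0},
  {"tx": 0,"ty": 0,"tz": 10.1,"ax": 0,"ay": 0,"az": 0},
  {"tx": 0,"ty": 0,"tz": 10.1,"ax": 0,"ay": 0,"az": 0},
  {"tx": 0,"ty": 0,"tz": 10.1,"ax": 0,"ay": 0,"az": 0},
])

```text
clock: 7.2
ee_pos: [0.5287, -0.2802, 0.0541]
tool_rot: [0.445, 3.103, -0.002]
ft_force: [5.1, 0.6, 5.2]
opening: -0.0001
gripper_force: 2.7
```

Emit:
carry_out([
  {"tx": 0,"ty": 0,"tz": 0.1,"ax": 0,"ay": 0,"az": 0},
  {"tx": 0,"ty": 0,"tz": 0.1,"ax": 0,"ay": 0,"az": 0},
  {"tx": 0,"ty": 0,"tz": 0.1,"ax": 0,"ay": 0,"az": 0},
  {"tx": 0,"ty": 0,"tz": -0.8,"ax": 0,"ay": 0,"az": 0},
  {"tx": 0,"ty": 0,"tz": -1.8,"ax": 0,"ay": 0,"az": 0},
  {"tx": 0,"ty": 0,"tz": -4,"ax": 0,"ay": 0,"az": 0},
  {"tx": 0,"ty": 0,"tz": -8,"ax": 0,"ay": 0,"az": 0},
  {"tx": 0,"ty": 0,"tz": -12,"ax": 0,"ay": 0,"az": 0},
  {"tx": 0,"ty": 0,"tz": -15,"ax": 0,"ay": 0,"az": 0},
  {"tx": 0,"ty": 0,"tz": -15,"ax": 0,"ay": 0,"az": 0},
  {"tx": 0,"ty": 0,"tz": -15,"ax": 0,"ay": 0,"az": 0},
  {"tx": 0,"ty": 0,"tz": -15,"ax": 0,"ay": 0,"az": 0},
])

```text
clock: 8.4
ee_pos: [0.5239, -0.2788, 0.2008]
tool_rot: [-0.447, -3.106, -0.002]
ft_force: [-0.2, 0.5, 0.5]
opening: 0.0003
gripper_force: 0.0
```

Run:
```python
from h import *
import cv2
for c in("top","scene"):
    f=bot.grab_frame(c)
    cv2.imwrite(f"pics/{c}2.png",f["color"][:,:,::-1])
    for t in("blue_door","red_door","grey_door","vase"): print(c,t,[(np.round(d["location"],3),round(d["score"],2)) for d in bot.place_of(c,t)[:2]])
s=bot.get_state();print(s["clock"],s["ee_pos"],s["ft_force"])
```

```text
top blue_door [(array([0.566, 0.217, 0.094]), 0.79)]
top red_door [(array([ 0.523, -0.278,  0.06 ]), 0.69)]
top grey_door [(array([0.539, 0.03 , 0.06 ]), 0.73)]
top vase [(array([ 0.738,  0.091, -0.003]), 0.56)]
scene blue_door [(array([0.57 , 0.218, 0.098]), 0.85)]
scene red_door [(array([ 0.524, -0.28 ,  0.06 ]), 0.61)]
scene grey_door [(array([0.539, 0.033, 0.057]), 0.88)]
scene vase [(array([ 0.74 ,  0.096, -0.001]), 0.81)]
8.9 [ 0.52544375 -0.27945464  0.2020837 ] [ 1.17155417 -0.03147508 -0.11704578]
```

View pics/scene2.png

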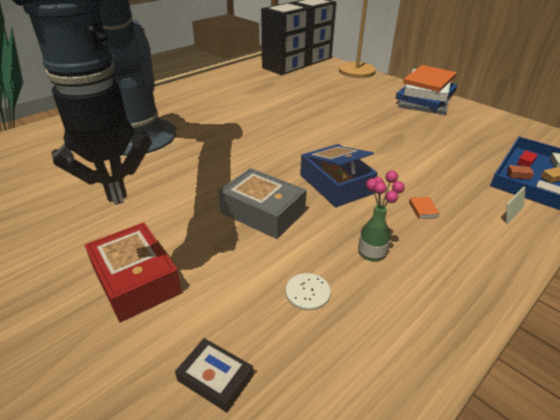

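The picture shows the red door shut (disc at 137,270), blue ajar (around 345,158), grey shut (278,196) and the vase upright and unmoved (375,240). The arm is clear of everything, so I'm handing in.

```bash
python3 -c "
from workcell import bot
print(bot.close_job())"
```

```text
the job is handed in; nothing more can be done
None
```

The job is handed in: the last pictures before hand-in, at 8.9 s, show the blue door ajar, the red door latched shut, the grey door still shut and the vase unmoved (the hand-in returned no verdict).

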